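Load the indexing turntable and click the red station home

ROBOT

A 6-joint arm with a two-finger parallel gripper is mounted at the origin on a cart in front of the work surface, level with it; the furniture and walls round the work are solid. World frame = base frame: x ahead of the robot, y to its left, z up, the work surface at z = 0. Lengths are in m, angles in rad, forces in N, time in s.
With the tool pointing down it reaches from about 0.3 to 0.75 m from the base axis. Payload 8.5 kg.
Tool frame: the origin (TCP) lies midway between the tips of the shut fingers; the grasp point (between the pads) lies 19 mm behind it (bot.pinch_z is the distance from the TCP to the grasp point, in m); z points along the fingers, y is the line along which they close (so a half turn about z gives the same grasp; the last joint's range is limited). The gripper opens to 88 mm and grips with 3 to 60 N. Pads are 18 mm wide; open, the fingers measure 123 mm over their backs; the gripper's body (75 mm by 187 mm) begins 45 mm behind the grasp point.
Start: joints at [0.519, 0.381, 1.297, -0, 1.464, -0.215], TCP at [0.408, 0.368, 0.239] pointing down, gripper open.
Joint ranges: [-3.11, 3.11], [-0.89, 2.33], [0.22, 2.48], [-1.42, 4.56], [0.17, 2.85], [-2.88, 2.88]. Speed limits (rad/s): [2.39, 2.39, 3.14, 3.14, 3.14, 3.14].

INTERFACE

Orientations are given as a rotation vector (axis times angle).
In Python, from plant import observe, grab_frame, camera_info, bot gives the robot as it stands.
- The arm moves only by the tool play_rows, never from a script. Its argument "increments" is a list of rows, each an object with "translation": the shift along the tool's x, y, z in mm, a list of three; "twist": the turn, a rotation vector about the tool's x, y, z in rad, a list of three; "hand": the opening in per cent of the stroke, from 0 (shut) to 100 (fully open). In form: [{"translation": [x, y, z], "twist": [rx, ry, rz], "hand": hand}, ...]. A call has 1 to 5 rows; each row is the pose to reach, as a shift and turn from the pose commanded when the call began, along the tool's axes at that moment; what a row does not reach only later rows make up. A row lasts 1/12 s, in which the tool goes at most 41.7 mm and 7.16 degrees, less where a joint would pass 70% of its speed; a pose out of reach is approached as far as the arm can. A call with a gripper value outside its range is refused whole. The fingers move at their own pace and stop on an object; "grip_force" is the grip in N (left out, the last holds). Time passes only in rows, so rows that repeat a pose let the fingers close. It gives the time, the measured TCP pose, the force, the opening and the grip force at its end, in the units of the state.
- observe(): the state, without advancing time (a new reading comes with each control period).
- grab_frame(name): name is "scene" or "top" or "wrist"; returns the picture (384x512x3 uint8, red, green, blue); there is no depth.
- camera_info(name): a dict with "fx", "fy", "cx", "cy" (pixels), "view" (4x4, takes a point from world to camera coordinates). Camera axes: x right, y up, looking along -z (the intrinsics and any distortion apply to the point x, -y, -z); pixel columns grow to the right and rows downward; lengths in m; the calibration is good to about 2 mm. The wrist camera is an equidistant fisheye: a pixel r from the principal point sees the ray r / f radians off the axis. A picture is of the moment at which its call begins: read the wrist's pose just before it. camera_info takes no time and is no camera call; for the wrist camera it gives the pose at the moment of the call.
- bot.job_done(): hands the job in; it is judged then, once.
The state is a dict: "clock": time; "joint_positions": joint angles; "qd": joint speeds; "tau": joint torques, N m; "tool_pos": TCP position; "orientation": TCP orientation; "contact_force": force on the tool from outside, world axes, zero at the start; "ft_torque": the same for the moment, N m; "width": finger opening in m; "gripper_force": force on a finger pad.
Only numpy, scipy, OpenCV 4.12 (cv2) and the standard library are available. Lean on these libraries where they do the work, as an engineer would, in place of code of your own. Each camera call takes 0.05 s, during which the arm holds its last target. There are 200 camera calls.

TASK

Set the loose brass-coloured bush upright into the empty red nest on the indexing turntable. Then push the steel drive peg on the turntable's rim, counterclockwise seen from above, until the red station faces front over the white plate and the spring lock at the table's left has clicked in, so that the table stays there when you let go. Push with the fingers rather than gripping the peg, keep the force on the turntable below 25 N, and leave the loupe, the V-block and the gauge block where they are.

Things in the scene. Friction and masses are not known exactly. Their poses are not given: they have to be found in the camera images.
- bush: loose brass-coloured plain bush (short tube), 26 mm outside diameter, 25 mm tall, about 66 g, standing upright on the granite plate. Origin: centre of its underside; z up its axis.
- turntable: bright metal disc, 230 mm diameter, top at z = 48 mm, turning on a greased vertical axis (stops when no longer pushed). Origin: on the axis at its underside, z = 32 mm. Red nest on its -x side; the other three stations hold fixed rings up to 20 mm tall. Yaw equals the base's when nominally home; it starts 0.75 to 1.7 rad clockwise of that. A steel lug on its +y rim works against the lock.
- red_nest (a point): centre of the floor of the empty red nest, at the disc's top surface (z = 48 mm), 62 mm from the axis; frame turns with the disc. The nest is a red collar, 31 mm inside and 44 mm outside diameter, 6 mm high: the bush stands inside it on the disc.
- drive_peg (a point): top centre of the upright steel drive peg, 100 mm from the axis: 14 mm diameter, 40 mm tall (z = 48 to 88 mm; the lowest 4 mm is a 20 mm wide foot). It stands 45 degrees counterclockwise, seen from above, of the red nest. Push it sideways along its circle; if both fingers bear on it, their contact forces add up.
- red_line (a point): end of the red line at the disc's rim beside the red nest, 115 mm from the axis, at the disc's top (z = 48 mm). When locked it stands somewhere along the white plate's width.
- pointer (a point): top centre of the upright white plate (45 mm wide, 5 mm thick) on the front of the fixed base, 123.5 mm from the axis, z = 40 mm. It marks the front.
- turntable_base: blue fixed base under the disc. Origin: on the turntable's axis at granite level, z up; its -x axis points to the white index plate. Left of the disc (+y side, 118 to 178 mm from the axis, up to 56 mm high) stands the dark index head with the lock.
- loupe: black eye loupe, 36 mm diameter, 28 mm tall, a bystander. Origin: centre of underside.
- v_block: grey steel V-block, 45 x 44 x 35 mm, a bystander. Origin: centre of underside.
- gauge_block: steel gauge block, 35 x 9 x 20 mm, a bystander. Origin: centre of underside.
- lock (a point): nominal place of the rim lug (125 mm from the axis, z = 40 mm) when locked in the index head. The head is clamped up to 0.16 rad (16 mm at the peg) either way round the rim, unmeasured: feel for it. From 0.36 rad before the lock the lug pushes in a soft spring buffer, which throws the table back by nearly as much (30 mm or more at the peg) if it is let go before the lock.
- lock_stop (a point): nominal end stop, 0.02 to 0.03 rad past the lock. The push at the peg grows from about 4 N at the buffer to 6 to 10 N (with a small hump some 0.2 rad before the lock, where a bevelled bolt is pushed aside); at the lock the bolt snaps in behind the lug; then the solid stop makes the push climb steeply. A steady push of 12 to 15 N means that the lock has been passed.
Things that resemble listed ones, but are neither listed nor needed, are in the scene too. Several things look just like the bush: the one meant starts farthest to the robot's right.

How it is judged:
On the way, in this order (a step that is already met when the one before it is completed fails the run):
1. the bush stands upright on the floor of the red nest, let go (horizontal distance between bush and red_nest below 0.005 m and z of bush in the frame of red_nest between -0.003 and 0.003 m and angle between bush's own z axis and vertical below 0.1 rad and contact force between the fingers and bush below 0.05 N and contact force between the fingers and turntable below 0.05 N), for 0.2 s.
2. the red station has been pushed home to the white plate and stays locked there with nothing touching the turntable (all of step 1 and y of red_line in the frame of turntable_base between -0.0205 and 0.0205 m and x of red_line in the frame of turntable_base below -0.1 m and angular speed of turntable below 0.05 rad/s), for 0.4 s.
At the end, for the whole second after the job is handed in: The bush stands upright (0.1 rad) on the red nest's floor, within 5 mm of its centre and 3 mm of its height; the red line at the rim is within 20.5 mm sideways of the white plate's middle, the table at rest and held by the spring lock alone, untouched (all of step 2 and linear speed of bush below 0.02 m/s).
It fails at once if the robot presses on the turntable with more than 25 N (contact force between any of the fingers, the arm and turntable above 25 N).
It fails at once if the loupe is moved by more than 20 mm (distance of loupe from where it was at the start of the episode above 0.02 m).
It fails at once if the v block is moved by more than 20 mm (distance of v_block from where it was at the start of the episode above 0.02 m).
It fails at once if the gauge block is moved by more than 20 mm (distance of gauge_block from where it was at the start of the episode above 0.02 m).
It also fails if it takes over 72 s, if anything falls off the work surface, if the arm or the gripper's body presses on something with over 40 N, if the wrist force passes 120 N, or if a joint passes its speed limit or range.

## Working session

There is one attempt and no reset: what is moved stays moved. The work goes in short steps, Python scripts to look and compute and a tool call to move; the robot and the scene stay as the last step left them, time stands still between calls to the robot, and variables do not carry over. Pictures are saved under pics/ and viewed, at most 13 in all, crops included, and the job is handed in when it is done.

Besides the shell and the picture viewer there is one more tool, called after ">>>" as name(argument=value, ...) on one line, values as JSON. play_rows: Moves the arm, as the interface text tells. Its arguments: {"type":"object","properties":{"increments":{"type":"array"},"grip_force":{"type":"number"}},"required":["increments"]}

```bash
mkdir -p pics; ls
cat > h.py <<'E'
import numpy as np, cv2
from plant import observe, grab_frame, camera_info, bot
from scipy.spatial.transform import Rotation as R
def ray(ci,u,v,wrist=False):
    x=(u-ci['cx'])/ci['fx']; y=(v-ci['cy'])/ci['fy']
    if wrist:
        r=np.hypot(x,y); s=np.sin(r)/r if r>1e-9 else 1
        d=np.array([x*s,-y*s,-np.cos(r)])
    else: d=np.array([x,-y,-1.])
    V=np.array(ci['view']); return -V[:3,:3].T@V[:3,3], V[:3,:3].T@d
def on(ci,u,v,z,wrist=False):
    o,d=ray(ci,u,v,wrist); return (o+d*(z-o[2])/d[2])
def proj(ci,p):
    V=np.array(ci['view']); c=V[:3,:3]@np.array(p)+V[:3,3]
    return ci['cx']+ci['fx']*c[0]/-c[2], ci['cy']-ci['fy']*c[1]/-c[2]
E
python3 - <<'E'
from h import *
s=observe(); print(s)
for n in("scene","top"):
    f=grab_frame(n); cv2.imwrite(f"pics/{n}0.png",f[:,:,::-1]); print(n,camera_info(n))
f=grab_frame("wrist"); cv2.imwrite("pics/wrist0.png",f[:,:,::-1])
E
```

```text
pics
{'clock': 0.0, 'joint_positions': array([ 5.18672186e-01,  3.81183311e-01,  1.29827669e+00, -3.29687048e-05,
        1.46358428e+00, -2.15281190e-01]), 'qd': array([-7.78151552e-04, -2.22761257e-04,  8.71161341e-06,  8.54357011e-05,
        2.18981633e-03, -5.32144234e-05]), 'tau': array([ 1.31335200e-04, -4.37926662e+01, -2.24557418e+01,  7.13078678e-02,
        3.51754250e-02, -1.47505561e-04]), 'tool_pos': array([0.40813674, 0.36824917, 0.23813921]), 'orientation': array([-1.27614373e+00, -2.86981254e+00,  1.86747050e-03]), 'contact_force': array([ 0.1142847 ,  0.68292936, -0.15172203]), 'ft_torque': array([-0.02578313, -0.04164135,  0.03640911]), 'gripper_force': 0.0, 'width': 0.08794944368428896}
scene {'fx': 397.62192373574527, 'fy': 397.62192373574527, 'cx': 259.1451017960986, 'cy': 184.7898063728058, 'view': array([[ 0.73900301, -0.67363582, -0.00945179, -0.30438759],
       [ 0.454064  ,  0.48766235,  0.74566166, -0.3563066 ],
       [-0.49769513, -0.55533793,  0.66625772, -0.61126291],
       [ 0.        ,  0.        ,  0.        ,  1.        ]])}
top {'fx': 498.67407675962596, 'fy': 498.67407675962596, 'cx': 259.76921926752317, 'cy': 189.4810898560736, 'view': array([[-0.0221128 , -0.99973659, -0.00614555,  0.12747863],
       [ 0.99780487, -0.02245304,  0.06230011, -0.49500223],
       [-0.06242169, -0.00475443,  0.99803854, -1.05244802],
       [ 0.        ,  0.        ,  0.        ,  1.        ]])}
```

View pics/top0.png

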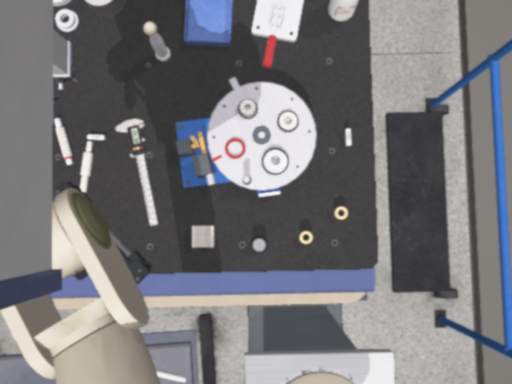

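View pics/scene0.png

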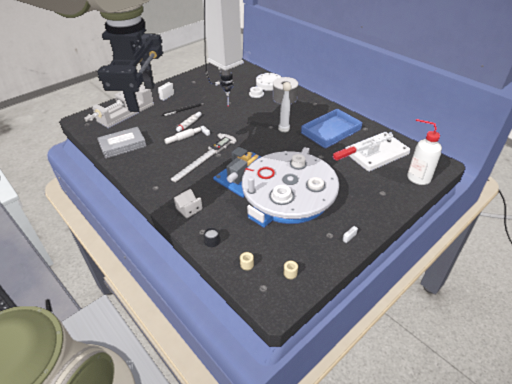

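Top view: bush candidates are brass rings at (306,238) and (341,213); the rightmost (robot's right, −y) is (341,213). Also visible: red nest (235,148), peg (247,180), white plate (269,194), loupe (260,244), V-block (203,237), gauge block (348,136). In the scene view, the bushes are at (247,261) and (291,270), and the latter is the one meant.

Run:
```python
from h import *
f=cv2.imread("pics/top0.png"); ci=camera_info("top"); hsv=cv2.cvtColor(f,cv2.COLOR_BGR2HSV)
def blobs(m,name,z,amin=15):
    n,l,st,c=cv2.connectedComponentsWithStats(m.astype(np.uint8))
    for i in range(1,n):
        if st[i,4]>amin: print(name,st[i],c[i].round(1),"bbox mid",(st[i,:2]+(st[i,2:4]-1)/2),on(ci,*(st[i,:2]+(st[i,2:4]-1)/2),z).round(4))
H,S,V=cv2.split(hsv)
roi=np.zeros(H.shape,bool); roi[70:260,170:380]=1
blobs(roi&(H>10)&(H<30)&(S>60)&(V>120),"brass",.025)
blobs(roi&((H<8)|(H>172))&(S>120)&(V>100),"red",.054)
disc=roi&(V>140)&(S<40); blobs(disc,"light",.048,60)
print("plate",on(ci,269,193.5,.04))
m=(disc*255).astype(np.uint8); cs,_=cv2.findContours(m,0,1); c=max(cs,key=cv2.contourArea); print(cv2.minEnclosingCircle(c))
e=cv2.fitEllipse(cv2.convexHull(c)); print(e,on(ci,*e[0],.048))
# bush seen in scene by rays
sc=cv2.imread("pics/scene0.png"); cv2.imwrite("pics/crop1.png",np.hstack([cv2.resize(f[130:260,190:360],None,fx=3,fy=3,interpolation=2),cv2.resize(sc[225:290,225:315],(270,390),interpolation=2)]))
```

```text
brass [191 132  15  22 173] [198.4 142.8] bbox mid [198.  142.5] [0.6007 0.2462 0.025 ]
brass [334 206  14  14 126] [340.5 212.6] bbox mid [340.5 212.5] [ 0.4445 -0.0533  0.025 ]
brass [299 230  14  14 114] [305.6 237. ] bbox mid [305.5 236.5] [0.3956 0.0221 0.025 ]
red [226 139  19  19  83] [234.7 147.7] bbox mid [235. 148.] [0.5828 0.1657 0.054 ]
light [371  70   9 190 946] [376.6 142.7] bbox mid [375.  164.5] [ 0.5424 -0.1247  0.048 ]
light [ 207   78  110  113 8660] [262.6 134.8] bbox mid [261.5 134. ] [0.6119 0.1101 0.048 ]
light [345 128   7  18 112] [347.9 136.7] bbox mid [348.  136.5] [ 0.6024 -0.0705  0.048 ]
light [228 142  14  13 147] [234.7 147.9] bbox mid [234.5 148. ] [0.5837 0.1671 0.048 ]
light [206 173   9  12  80] [209.9 178.6] bbox mid [210.  178.5] [0.5209 0.2193 0.048 ]
light [258 191  23   6  89] [269.3 193.6] bbox mid [269.  193.5] [0.4869 0.0973 0.048 ]
light [192 225  22  23 465] [202.5 236. ] bbox mid [202.5 236. ] [0.4021 0.2367 0.048 ]
light [253 239  12  12 120] [258.6 244.6] bbox mid [258.5 244.5] [0.382  0.1214 0.048 ]
plate [0.4873527  0.09716748 0.04      ]
((259.0, 131.0), 59.540000915527344)
((260.3601379394531, 133.43463134765625), (107.54906463623047, 115.6361083984375), 151.59185791015625) [0.61314503 0.11241855 0.048     ]
```

View pics/crop1.png

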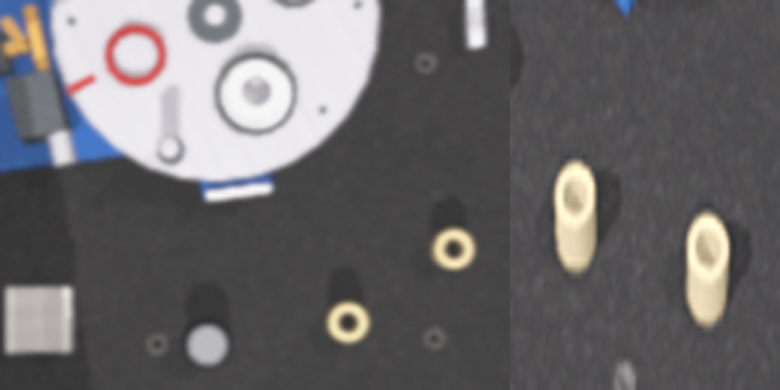

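Crop: the two brass tubes stand upright. The one at top pixel (341,213) is clearly the farthest right. The peg is at the end of a shadow, at about (247,179). I'm choosing the bush at about (0.4445, −0.0533).

```bash
cat >> h.py <<'E'
def to(p,yaw=None):
    s=observe(); M=R.from_rotvec(s['orientation'])
    print("tcp",s['tool_pos'].round(4),"t",s['clock'],"F",s['contact_force'].round(1),"w",round(s['width'],4),"tool x",M.as_matrix()[:,0].round(3),"z",M.as_matrix()[:,2].round(3))
    print("delta mm",(1000*M.inv().apply(np.array(p)-s['tool_pos'])).round(1))
E
python3 - <<'E'
from h import *
ci=camera_info("top")
C=np.array([.612,.1105]);P=on(ci,246.7,179.3,.088)[:2];N=np.array([.5833,.1664]);W=np.array([.4873,.0972])
print("peg",P,np.hypot(*(P-C)),"nest",np.hypot(*(N-C)),"plate",np.hypot(*(W-C)))
an=lambda v:np.arctan2(v[1],v[0]); print(an(P-C)-an(N-C), an(W-C),an(N-C))
print(an(P-C)%6.283,an(W-C)%6.283)
to([.4445,-.0533,.12])
w=camera_info("wrist");V=np.array(w['view']);print("cam",-V[:3,:3].T@V[:3,3],V[2,:3])
E
```

```text
peg [0.5141942  0.14174446] 0.10267516785079538 nest 0.06283709095749099 plate 0.1254072565683501
0.7872653496584672 -3.035338362752547 2.045119686783157
2.8323850364416243 3.2476616372474534
tcp [0.4082 0.3683 0.2383] t 0.15 F [-0.3  0.1  0.8] w 0.0879 tool x [-0.67   0.742  0.   ] z [-0.001 -0.001 -1.   ]
delta mm [-337.4 -255.4  118.5]
cam [0.36143557 0.4183396  0.38506537] [-0.17552696  0.1957053   0.96482627]
```

>>> play_rows(increments=[{"translation": [-30, -23, 0], "twist": [0, 0, 0], "hand": 60}, {"translation": [-60, -46, 0], "twist": [0, 0, 0], "hand": 60}, {"translation": [-90, -69, 0], "twist": [0, 0, 0], "hand": 60}, {"translation": [-120, -92, 0], "twist": [0, 0, 0], "hand": 60}, {"translation": [-150, -115, 0], "twist": [0, 0, 0], "hand": 60}])

```text
clock: 0.57
tool_pos: [0.4231, 0.1784, 0.2386]
orientation: [-1.276, -2.871, 0.0]
contact_force: [-0.3, 0.1, 1.0]
width: 0.057
gripper_force: 0.0
```

>>> play_rows(increments=[{"translation": [-30, -23, 10], "twist": [0, 0, 0], "hand": 60}, {"translation": [-60, -46, 25], "twist": [0, 0, 0], "hand": 60}, {"translation": [-90, -69, 45], "twist": [0, 0, 0], "hand": 60}, {"translation": [-120, -92, 65], "twist": [0, 0, 0], "hand": 60}, {"translation": [-150, -115, 85], "twist": [0, 0, 0], "hand": 60}])

```text
clock: 0.98
tool_pos: [0.438, -0.0072, 0.1546]
orientation: [1.276, 2.87, 0.0]
contact_force: [1.8, -0.4, -0.6]
width: 0.0531
gripper_force: 0.0
```

>>> play_rows(increments=[{"translation": [-20, -12, 17], "twist": [0, 0, 0], "hand": 60}, {"translation": [-37, -25, 33], "twist": [0, 0, 0], "hand": 60}, {"translation": [-37, -25, 33], "twist": [0, 0, 0], "hand": 60}, {"translation": [-37, -25, 33], "twist": [0, 0, 0], "hand": 60}])

```text
clock: 1.32
tool_pos: [0.4442, -0.0501, 0.1218]
orientation: [-1.279, -2.867, -0.0]
contact_force: [0.0, -0.4, 0.3]
width: 0.0527
gripper_force: 0.0
```

Run:
```python
from h import *
ci=camera_info("wrist"); f=grab_frame("wrist"); cv2.imwrite("pics/wrist1.png",f[:,:,::-1])
hsv=cv2.cvtColor(f,cv2.COLOR_RGB2HSV);H,S,V=cv2.split(hsv)
m=((H>10)&(H<30)&(S>60)&(V>110)).astype(np.uint8)
n,l,st,c=cv2.connectedComponentsWithStats(m)
for i in range(1,n):
    if st[i,4]>80: print(st[i],c[i].round(1),on(ci,*c[i],.025,True).round(4),on(ci,*c[i],.012,True).round(4))
to([.4445,-.0533,.12]); print(observe()['joint_positions'].round(3))
```

```text
[258  72  33  33 176] [274.   89.6] [0.3962 0.0209 0.025 ] [0.3961 0.022  0.012 ]
[264  77  22  22 145] [275.1  85.6] [0.3946 0.0239 0.025 ] [0.3945 0.0252 0.012 ]
[242 175  32  35 301] [258.  187.5] [ 0.4413 -0.0486  0.025 ] [ 0.4436 -0.0512  0.012 ]
[247 185  21  20 210] [257.2 196.8] [ 0.4463 -0.0552  0.025 ] [ 0.4489 -0.0581  0.012 ]
[128 253  12  50 274] [132.2 277.9] [ 0.4094 -0.2063  0.025 ] [ 0.4101 -0.2173  0.012 ]
[367 252  22  52 612] [379.4 277.2] [ 0.5966 -0.0361  0.025 ] [ 0.6073 -0.038   0.012 ]
[ 161  301  298   28 1222] [339.3 317.9] [ 0.6027 -0.0979  0.025 ] [ 0.6137 -0.1031  0.012 ]
tcp [ 0.4444 -0.0494  0.1225] t 1.3667 F [0.2 0.4 0.6] w 0.0529 tool x [-0.669  0.743  0.001] z [-0.  0. -1.]
delta mm [-2.9 -2.6  2.5]
[-0.377  0.339  1.753  0.     1.05  -1.11 ]
```

View pics/wrist1.png

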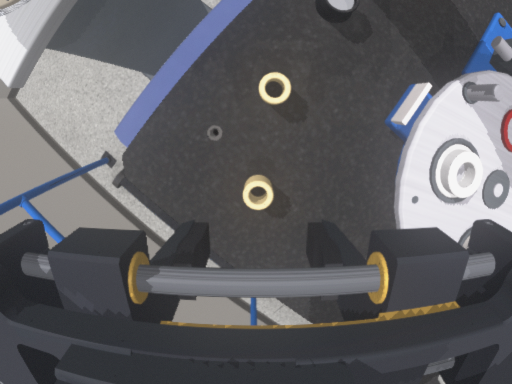

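Wrist view: the target bush is at (258,190), midway between the fingers, at about (0.444,−0.052). The other brass tube is at (274,89). Descending and gripping.

>>> play_rows(increments=[{"translation": [-2, -2, 25], "twist": [0, 0, 0], "hand": 60}, {"translation": [-2, -2, 50], "twist": [0, 0, 0], "hand": 60}, {"translation": [-2, -2, 75], "twist": [0, 0, 0], "hand": 60}, {"translation": [-2, -2, 95], "twist": [0, 0, 0], "hand": 60}, {"translation": [-2, -2, 109], "twist": [0, 0, 0], "hand": 60}])

```text
clock: 1.78
tool_pos: [0.4443, -0.0512, 0.0127]
orientation: [-1.274, -2.872, -0.0]
contact_force: [-0.6, 0.9, 0.7]
width: 0.0528
gripper_force: 0.0
```

>>> play_rows(increments=[{"translation": [0, 0, 0], "twist": [0, 0, 0], "hand": 20}, {"translation": [0, 0, 0], "twist": [0, 0, 0], "hand": 20}, {"translation": [0, 0, 0], "twist": [0, 0, 0], "hand": 20}, {"translation": [0, 0, 0], "twist": [0, 0, 0], "hand": 20}, {"translation": [0, 0, 0], "twist": [0, 0, 0], "hand": 20}], grip_force=15)

```text
clock: 2.2
tool_pos: [0.445, -0.0525, 0.0144]
orientation: [1.275, 2.869, 0.0]
contact_force: [0.5, 0.4, 2.8]
width: 0.0249
gripper_force: 15.0
```

>>> play_rows(increments=[{"translation": [0, 0, 0], "twist": [0, 0, 0], "hand": 20}, {"translation": [0, 0, 0], "twist": [0, 0, 0], "hand": 20}])

```text
clock: 2.37
tool_pos: [0.445, -0.0526, 0.0142]
orientation: [1.276, 2.868, 0.001]
contact_force: [-1.1, 1.5, 7.7]
width: 0.0248
gripper_force: 15.0
```

>>> play_rows(increments=[{"translation": [0, 0, -10], "twist": [0, 0, 0], "hand": 20}, {"translation": [0, 0, -35], "twist": [0, 0, 0], "hand": 20}, {"translation": [0, 0, -75], "twist": [0, 0, 0], "hand": 20}, {"translation": [0, 0, -115], "twist": [0, 0, 0], "hand": 20}, {"translation": [0, 0, -115], "twist": [0, 0, 0], "hand": 20}])

```text
clock: 2.78
tool_pos: [0.4468, -0.0534, 0.1345]
orientation: [1.271, 2.86, 0.001]
contact_force: [1.4, -0.9, -0.1]
width: 0.0248
gripper_force: 15.0
```

Run:
```python
from h import *
ci=camera_info("wrist"); f=grab_frame("wrist")
s=cv2.resize(f[130:300,150:370],None,fx=3,fy=3,interpolation=2); cv2.imwrite("pics/wrist2.png",s[:,:,::-1])
to([.5833,.1664,.150])
```

```text
tcp [ 0.4458 -0.0531  0.1315] t 2.8333 F [-0.6  0.6 -0.2] w 0.0244 tool x [-0.67   0.742 -0.007] z [ 0.007 -0.003 -1.   ]
delta mm [ 70.7 249.2 -18.1]
```

View pics/wrist2.png

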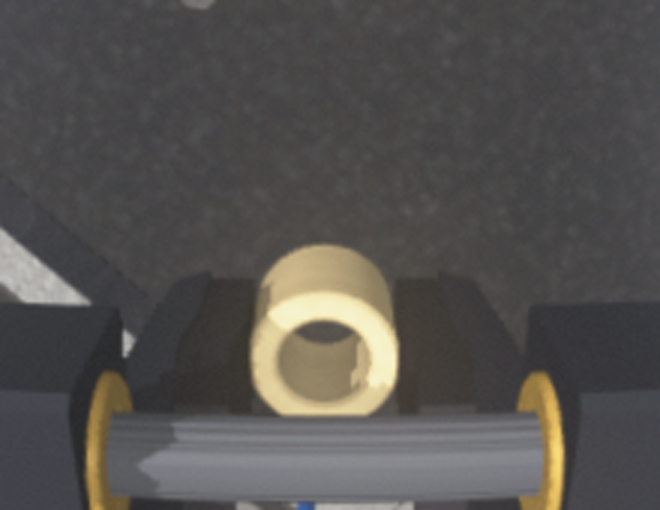

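Close crop: bush gripped upright between the pads. Top-ring centre is at full-frame pixel (258.3,248) and the lower near edge at row 211. Solving for its offset in the hand.

```bash
cat >> h.py <<'E'
def wproj(ci,p):
    V=np.array(ci['view']); c=V[:3,:3]@np.array(p)+V[:3,3]; d=np.array([c[0],-c[1],-c[2]])
    th=np.arctan2(np.hypot(*d[:2]),d[2]); k=th/np.hypot(*d[:2]); return np.array([ci['cx']+ci['fx']*d[0]*k, ci['cy']+ci['fy']*d[1]*k])
E
python3 - <<'E'
from h import *
from scipy.optimize import least_squares
ci=camera_info("wrist"); s=observe(); M=R.from_rotvec(s['orientation']).as_matrix(); t=s['tool_pos']
V=np.array(ci['view']);print("cam in tool",(M.T@(-V[:3,:3].T@V[:3,3]-t)).round(4), "TCP px",wproj(ci,t))
w=lambda q: wproj(ci,t+M@np.array(q))
def res(p):
    x,y,zt=p # zt tool z of top face
    return np.r_[w([x,y,zt])-[258.3,248], (w([x+.013,y,zt+.025])-[0,211.3])[1]]
r=least_squares(res,[0,0,-.01],x_scale=.01); print(r.x.round(4),r.fun.round(2))
x,y,z=r.x; print("width px",w([x,y+.013,z])-w([x,y-.013,z]),"obs 49.7")
E
```

```text
cam in tool [ 0.0685 -0.0014 -0.1467] TCP px [260.1668678  239.08628072]
[-0.007  -0.001   0.0031] [0. 0. 0.]
width px [ 4.62961762e+01 -1.47440634e-03] obs 49.7
```

Run:
```python
from h import *
ci=camera_info("wrist"); s=observe(); M=R.from_rotvec(s['orientation']).as_matrix(); t=s['tool_pos']
w=lambda q: wproj(ci,t+M@np.array(q))
for x in(-.004,-.002,0,.002):
  for z in(-.012,-.009,-.006): print(x,z,"top",w([x,0,z]).round(1),"botedge",w([x+.013,0,z+.025]).round(1)[1],"topfar",w([x-.013,0,z])[1].round(1),"topnear",w([x+.013,0,z])[1].round(1),"wid",(w([x,.013,z])-w([x,-.013,z]))[0].round(1))
print(ci['fx'],s['joint_positions'].round(3))
f=grab_frame("wrist"); H,S,V=cv2.split(cv2.cvtColor(f,cv2.COLOR_RGB2HSV)); m=(H>10)&(H<32)&(S>45)&(V>90)
n,l,st,c=cv2.connectedComponentsWithStats(m.astype(np.uint8)); print(st[l[244,236]],[tuple(st[i]) for i in range(n) if st[i,4]>100])
```

```text
-0.004 -0.012 top [260.3 256. ] botedge 215.2 topfar 277.3 topnear 232.9 wid 50.8
-0.004 -0.009 top [260.3 253.3] botedge 213.5 topfar 274.4 topnear 230.5 wid 49.9
-0.004 -0.006 top [260.2 250.7] botedge 211.7 topfar 271.5 topnear 228.2 wid 49.1
-0.002 -0.012 top [260.3 252.6] botedge 212.0 topfar 274.2 topnear 229.2 wid 51.1
-0.002 -0.009 top [260.3 249.9] botedge 210.2 topfar 271.3 topnear 226.8 wid 50.2
-0.002 -0.006 top [260.2 247.3] botedge 208.5 topfar 268.4 topnear 224.6 wid 49.3
0 -0.012 top [260.3 249.1] botedge 208.7 topfar 271.0 topnear 225.4 wid 51.4
0 -0.009 top [260.3 246.4] botedge 207.0 topfar 268.1 topnear 223.1 wid 50.4
0 -0.006 top [260.3 243.9] botedge 205.3 topfar 265.3 topnear 220.9 wid 49.6
0.002 -0.012 top [260.4 245.5] botedge 205.3 topfar 267.7 topnear 221.6 wid 51.6
0.002 -0.009 top [260.3 243. ] botedge 203.7 topfar 264.9 topnear 219.4 wid 50.7
0.002 -0.006 top [260.3 240.5] botedge 202.1 topfar 262.1 topnear 217.2 wid 49.8
297.3186396354542 [-0.383  0.325  1.741 -0.     1.067 -1.117]
[ 233  211   50   58 2331] [(np.int32(0), np.int32(0), np.int32(512), np.int32(384), np.int32(191129)), (np.int32(259), np.int32(68), np.int32(32), np.int32(32), np.int32(615)), (np.int32(233), np.int32(211), np.int32(50), np.int32(58), np.int32(2331)), (np.int32(178), np.int32(254), np.int32(16), np.int32(54), np.int32(473)), (np.int32(322), np.int32(254), np.int32(17), np.int32(54), np.int32(521)), (np.int32(111), np.int32(308), np.int32(309), np.int32(21), np.int32(1539))]
```

>>> play_rows(increments=[{"translation": [4, 36, -4], "twist": [0, 0, 0], "hand": 20}, {"translation": [8, 74, -8], "twist": [0, 0, 0], "hand": 20}, {"translation": [12, 112, -12], "twist": [0, 0, 0], "hand": 20}, {"translation": [16, 150, -12], "twist": [0, 0, 0], "hand": 20}, {"translation": [20, 188, -12], "twist": [0, 0, 0], "hand": 20}])

```text
clock: 3.3
tool_pos: [0.5709, 0.0899, 0.1385]
orientation: [-1.275, -2.868, 0.002]
contact_force: [0.1, -0.8, -0.5]
width: 0.0245
gripper_force: 15.0
```

>>> play_rows(increments=[{"translation": [3, 30, 0], "twist": [0, 0, 0], "hand": 20}, {"translation": [6, 61, 0], "twist": [0, 0, 0], "hand": 20}, {"translation": [6, 61, 0], "twist": [0, 0, 0], "hand": 20}, {"translation": [6, 61, 0], "twist": [0, 0, 0], "hand": 20}, {"translation": [6, 61, 0], "twist": [0, 0, 0], "hand": 20}])

```text
clock: 3.72
tool_pos: [0.611, 0.1332, 0.1386]
orientation: [-1.275, -2.868, 0.003]
contact_force: [1.0, -0.5, -0.7]
width: 0.0249
gripper_force: 15.0
```

Run:
```python
from h import *
ci=camera_info("wrist"); s=observe(); f=grab_frame("wrist"); cv2.imwrite("pics/wrist3.png",f[:,:,::-1])
H,S,V=cv2.split(cv2.cvtColor(f,cv2.COLOR_RGB2HSV)); m=((H<8)|(H>172))&(S>110)&(V>80)
n,l,st,c=cv2.connectedComponentsWithStats(m.astype(np.uint8))
M=R.from_rotvec(s['orientation']).as_matrix();t=s['tool_pos']
for i in range(1,n):
    if st[i,4]>60:
        q=np.argwhere(l==i)[:,::-1].astype(np.float32); e=cv2.fitEllipse(cv2.convexHull(q)); 
        p=on(ci,*e[0],.054,True); print(st[i],e,p.round(4),"in tool",(M.T@(p-t)*1000).round(1))
to([.5833,.1664,.1]); print(s['joint_positions'].round(3))
```

```text
[271  79  15  25 193] ((278.20440673828125, 90.68878173828125), (11.233819007873535, 29.299654006958008), 18.53875732421875) [0.5657 0.2045 0.054 ] in tool [83.1 14.3 84.7]
[ 237  115   54   54 1018] ((263.2759704589844, 141.52413940429688), (53.34210968017578, 53.924644470214844), 112.15591430664062) [0.5839 0.1673 0.054 ] in tool [43.3  3.  84.7]
tcp [0.611  0.1328 0.1391] t 3.7667 F [ 0.4  0.4 -0.6] w 0.025 tool x [-0.669  0.743  0.001] z [-0.003 -0.    -1.   ]
delta mm [43.4  2.  39.2]
[ 0.026  0.594  1.227 -0.     1.324 -0.708]
```

View pics/wrist3.png

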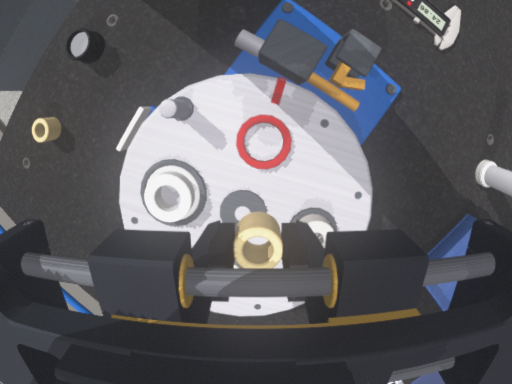

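Wrist view: red nest collar centre is at (263,141.5), and the bush in the hand is at (258,248). Moving over the nest, low, for a close check.

>>> play_rows(increments=[{"translation": [23, 2, 10], "twist": [0, 0, 0], "hand": 20}, {"translation": [46, 4, 30], "twist": [0, 0, 0], "hand": 20}, {"translation": [46, 4, 58], "twist": [0, 0, 0], "hand": 20}, {"translation": [46, 4, 58], "twist": [0, 0, 0], "hand": 20}, {"translation": [46, 4, 58], "twist": [0, 0, 0], "hand": 20}])

```text
clock: 4.18
tool_pos: [0.5834, 0.1695, 0.0819]
orientation: [-1.277, -2.868, 0.002]
contact_force: [0.1, -0.0, -0.9]
width: 0.0247
gripper_force: 15.0
```

Run:
```python
from h import *
f=grab_frame("wrist"); s=f[170:290,190:330]
H,S,V=cv2.split(cv2.cvtColor(f,cv2.COLOR_RGB2HSV)); m=((H<8)|(H>172))&(S>110)&(V>60)
q=np.argwhere(m[190:290,200:320])+[190,200]; print(q.min(0),q.max(0),len(q))
ci=camera_info("wrist");st=observe();M=R.from_rotvec(st['orientation']).as_matrix();t=st['tool_pos']
for h,e in ((.054,.022),(.054,.0155)):
  pass
cv2.imwrite("pics/wrist4.png",cv2.resize(s,None,fx=5,fy=5,interpolation=2)[:,:,::-1]); to([.5833,.1664,.1])
```

```text
[190 226] [222 292] 824
tcp [0.5844 0.1695 0.0832] t 4.2333 F [ 0.2  0.1 -0.7] w 0.0246 tool x [-0.669  0.743 -0.   ] z [ 0. -0. -1.]
delta mm [ -1.5  -2.9 -16.8]
```

View pics/wrist4.png

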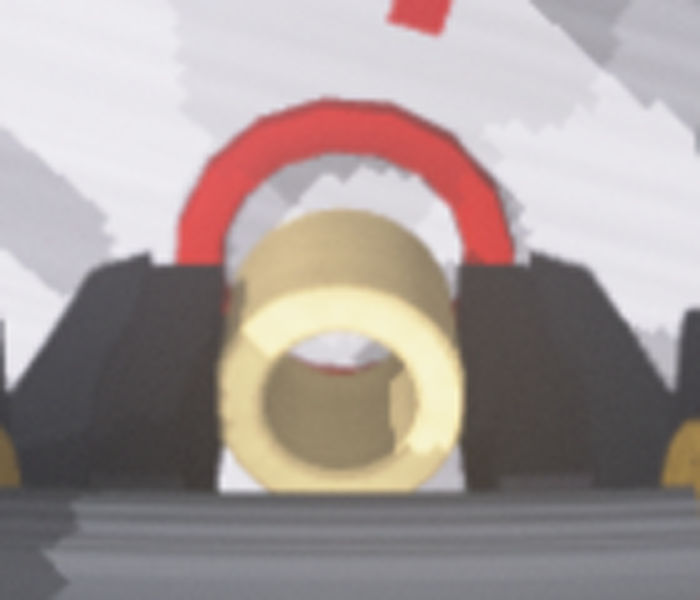

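Run:
```python
from h import *
ci=camera_info("wrist");st=observe();M=R.from_rotvec(st['orientation']).as_matrix();t=st['tool_pos']
for u,v,z,r in((258.5,190,.054,22),(258.5,200.7,.054,15.5),(258.5,211.8,t[2]-.015,13),(258.5,211.8,t[2]-.017,13)):
    print((M.T@(on(ci,u,v,z,True)-t)*1000-[r,0,0]).round(1))
for u,v in((222/5+190,260/5+170),(465/5+190,260/5+170)): print("inner side",(M.T@(on(ci,u,v,.054,True)-t)*1000).round(1))
```

```text
[-2.5 -0.9 29.1]
[-2.9 -0.9 29.1]
[-2.6 -0.9 15. ]
[-3.3 -0.9 17. ]
inner side [ -1.7 -16.2  29.1]
inner side [-1.7 14.8 29.2]
```

Aligned within 1 mm. Lowering while watching the force.

>>> play_rows(increments=[{"translation": [0, 0, 6], "twist": [0, 0, 0], "hand": 20}, {"translation": [0, 0, 12], "twist": [0, 0, 0], "hand": 20}, {"translation": [0, 0, 16], "twist": [0, 0, 0], "hand": 20}, {"translation": [0, 0, 16], "twist": [0, 0, 0], "hand": 20}, {"translation": [0, 0, 16], "twist": [0, 0, 0], "hand": 20}])

```text
clock: 4.65
tool_pos: [0.584, 0.1703, 0.0662]
orientation: [-1.277, -2.87, 0.0]
contact_force: [-0.2, 0.3, -0.3]
width: 0.0248
gripper_force: 15.0
```

>>> play_rows(increments=[{"translation": [0, 0, 1], "twist": [0, 0, 0], "hand": 20}, {"translation": [0, 0, 2], "twist": [0, 0, 0], "hand": 20}, {"translation": [0, 0, 2], "twist": [0, 0, 0], "hand": 20}])

```text
clock: 4.9
tool_pos: [0.584, 0.1704, 0.0643]
orientation: [1.276, 2.871, 0.0]
contact_force: [0.5, 0.8, -0.7]
width: 0.0249
gripper_force: 15.0
```

>>> play_rows(increments=[{"translation": [0, 0, 1], "twist": [0, 0, 0], "hand": 20}, {"translation": [0, 0, 1], "twist": [0, 0, 0], "hand": 20}, {"translation": [0, 0, 1], "twist": [0, 0, 0], "hand": 20}])

```text
clock: 5.15
tool_pos: [0.584, 0.1704, 0.0633]
orientation: [-1.276, -2.871, -0.0]
contact_force: [0.4, 0.5, -1.3]
width: 0.0249
gripper_force: 15.0
```

>>> play_rows(increments=[{"translation": [0, 0, 0.7], "twist": [0, 0, 0], "hand": 20}, {"translation": [0, 0, 0.7], "twist": [0, 0, 0], "hand": 20}, {"translation": [0, 0, 0.7], "twist": [0, 0, 0], "hand": 20}])

```text
clock: 5.4
tool_pos: [0.584, 0.1704, 0.0626]
orientation: [1.276, 2.871, 0.0]
contact_force: [0.7, -0.0, 0.2]
width: 0.0248
gripper_force: 15.0
```

>>> play_rows(increments=[{"translation": [0, 0, 0.7], "twist": [0, 0, 0], "hand": 20}, {"translation": [0, 0, 0.7], "twist": [0, 0, 0], "hand": 20}, {"translation": [0, 0, 0.7], "twist": [0, 0, 0], "hand": 20}])

```text
clock: 5.65
tool_pos: [0.5842, 0.1704, 0.0624]
orientation: [1.276, 2.87, 0.0]
contact_force: [-2.3, -0.7, 4.5]
width: 0.0249
gripper_force: 15.0
```

>>> play_rows(increments=[{"translation": [0, 0, 0.6], "twist": [0, 0, 0], "hand": 20}, {"translation": [0, 0, 0.6], "twist": [0, 0, 0], "hand": 20}, {"translation": [0, 0, 0.6], "twist": [0, 0, 0], "hand": 20}])

```text
clock: 5.9
tool_pos: [0.5844, 0.1705, 0.0623]
orientation: [1.276, 2.869, 0.001]
contact_force: [-1.3, 0.7, 8.2]
width: 0.0246
gripper_force: 15.0
```

>>> play_rows(increments=[{"translation": [0, 0, -0.8], "twist": [0, 0, 0], "hand": 20}, {"translation": [0, 0, -0.8], "twist": [0, 0, 0], "hand": 36}, {"translation": [0, 0, -0.8], "twist": [0, 0, 0], "hand": 42}, {"translation": [0, 0, -0.8], "twist": [0, 0, 0], "hand": 42}, {"translation": [0, 0, -0.8], "twist": [0, 0, 0], "hand": 42}])

```text
clock: 6.32
tool_pos: [0.5839, 0.1704, 0.0618]
orientation: [-1.276, -2.87, 0.0]
contact_force: [-0.4, -0.0, 0.4]
width: 0.0366
gripper_force: 0.0
```

>>> play_rows(increments=[{"translation": [0, 0, -10], "twist": [0, 0, 0], "hand": 42}, {"translation": [0, 0, -30], "twist": [0, 0, 0], "hand": 42}, {"translation": [0, 0, -60], "twist": [0, 0, 0], "hand": 42}, {"translation": [0, 0, -80], "twist": [0, 0, 0], "hand": 42}, {"translation": [0, 0, -80], "twist": [0, 0, 0], "hand": 42}])

```text
clock: 6.73
tool_pos: [0.5857, 0.1706, 0.1472]
orientation: [1.273, 2.864, 0.006]
contact_force: [1.4, -0.2, 0.3]
width: 0.0367
gripper_force: 0.0
```

Run:
```python
from h import *
f=grab_frame("wrist"); g=grab_frame("scene")
cv2.imwrite("pics/wrist5.png",np.hstack([f,cv2.resize(g[120:240,200:360],(512,384),interpolation=2)])[:,:,::-1][:, :, :]); 
im=cv2.imread("pics/wrist5.png"); cv2.imwrite("pics/wrist5.png",cv2.resize(im,(800,300),interpolation=3))
to([.5833,.1664,.1]); ci=camera_info("wrist"); H,S,V=cv2.split(cv2.cvtColor(f,cv2.COLOR_RGB2HSV)); m=((H>10)&(H<32)&(S>45)&(V>90)).astype(np.uint8)
n,l,st,c=cv2.connectedComponentsWithStats(m)
for i in range(1,n):
    if st[i,4]>100: print(st[i],on(ci,*c[i],.07,True))
```

```text
tcp [0.5841 0.1704 0.1429] t 6.8333 F [-0.3  0.2 -0.5] w 0.0371 tool x [-0.67   0.742 -0.001] z [ 0.001  0.    -1.   ]
delta mm [-2.4 -3.3 42.9]
[318 114  34  27 455] [0.58879862 0.24840232 0.07      ]
[297 125  49  35 556] [0.58872891 0.23465434 0.07      ]
[ 34 154  29  28 604] [0.42329246 0.06397032 0.07      ]
[239 176  34  39 672] [0.58000398 0.17090367 0.07      ]
[156 253  18  53 542] [0.57065828 0.05580844 0.07      ]
[343 253  18  53 530] [0.698089  0.1703591 0.07     ]
[ 132  306  306   23 1380] [0.70429763 0.11488051 0.07      ]
```

View pics/wrist5.png

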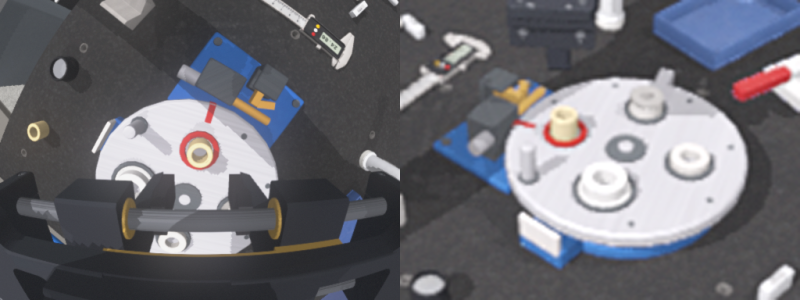

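Both views show the bush upright inside the red collar. Now shut the fingers, turn the tool so its −x faces the push direction, and go behind the peg.

>>> play_rows(increments=[{"translation": [8, -10, 0], "twist": [0, 0, 0.12], "hand": 30}, {"translation": [16, -20, 0], "twist": [0, 0, 0.24], "hand": 15}, {"translation": [24, -32, 0], "twist": [0, 0, 0.36], "hand": 0}, {"translation": [36, -48, 0], "twist": [0, 0, 0.48], "hand": 0}, {"translation": [36, -48, 0], "twist": [0, 0, 0.6], "hand": 0}], grip_force=20)

```text
clock: 7.25
tool_pos: [0.5208, 0.1649, 0.1408]
orientation: [-2.072, -2.357, 0.006]
contact_force: [0.9, 1.0, 0.0]
width: 0.0059
gripper_force: 0.0
```

>>> play_rows(increments=[{"translation": [0, 0, 0], "twist": [0, 0, 0.12], "hand": 0}, {"translation": [0, 0, 0], "twist": [0, 0, 0.24], "hand": 0}, {"translation": [0, 0, 0], "twist": [0, 0, 0.36], "hand": 0}, {"translation": [0, 0, 0], "twist": [0, 0, 0.46], "hand": 0}, {"translation": [0, 0, 0], "twist": [0, 0, 0.46], "hand": 0}])

```text
clock: 7.67
tool_pos: [0.5237, 0.1649, 0.1409]
orientation: [-2.555, -1.826, 0.003]
contact_force: [-0.4, -1.0, -0.4]
width: 0.0007
gripper_force: 0.0
```

Run:
```python
from h import *
s=observe(); ci=camera_info("wrist"); f=grab_frame("wrist"); cv2.imwrite("pics/wrist6.png",f[:,:,::-1])
to([.5237,.1652,.064]); print(s['joint_positions'].round(3),wproj(ci,[.516,.1425,.088]),wproj(ci,s['tool_pos']),wproj(ci,[.612,.111,.048]))
```

```text
tcp [0.5237 0.1649 0.1411] t 7.7167 F [-0.4  0.2  0.2] w 0.0003 tool x [ 0.318  0.948 -0.001] z [-0.002 -0.    -1.   ]
delta mm [ 0.4  0.  77.1]
[ 0.089  0.47   1.454 -0.     1.22   0.419] [260.00696328 235.62522738] [260.59471998 236.25135643] [371.62800143 213.8653582 ]
```

View pics/wrist6.png

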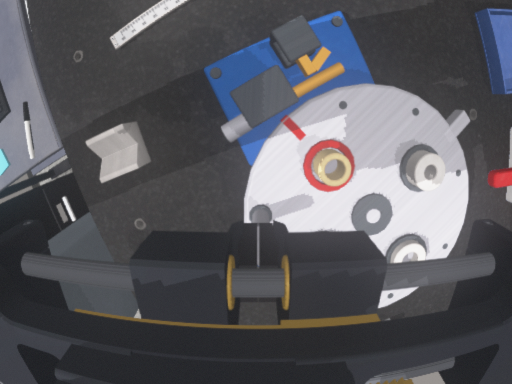

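Wrist view: hub at (373,216) agrees with the prediction. The peg's base is at about (261,214), where its shadow begins, and its top is hidden behind the fingers. Checking this.

Run:
```python
from h import *
ci=camera_info("wrist")
for z in(.048,.052,.07,.088): print(z,wproj(ci,[.516,.1425,z]).round(1),on(ci,261,214,z,True).round(4))
```

```text
0.048 [259.5 216.4] [0.5179 0.1442 0.048 ]
0.052 [259.6 218.1] [0.5183 0.1456 0.052 ]
0.07 [259.6 226.2] [0.5203 0.152  0.07  ]
0.088 [259.7 235.6] [0.5222 0.1583 0.088 ]
```

>>> play_rows(increments=[{"translation": [4, 0, 20], "twist": [0, 0, 0], "hand": 0}, {"translation": [4, 0, 45], "twist": [0, 0, 0], "hand": 0}, {"translation": [4, 0, 65], "twist": [0, 0, 0], "hand": 0}, {"translation": [4, 0, 76], "twist": [0, 0, 0], "hand": 0}, {"translation": [4, 0, 76], "twist": [0, 0, 0], "hand": 0}])

```text
clock: 8.13
tool_pos: [0.524, 0.1685, 0.0633]
orientation: [-2.547, -1.834, 0.008]
contact_force: [-0.5, 0.7, -0.4]
width: 0.0004
gripper_force: 0.0
```

>>> play_rows(increments=[{"translation": [-2.5, -0.6, 0], "twist": [0, 0, -0.025], "hand": 0}, {"translation": [-5.1, -1.2, 0], "twist": [0, 0, -0.05], "hand": 0}, {"translation": [-7.6, -1.7, 0], "twist": [0, 0, -0.075], "hand": 0}, {"translation": [-10.2, -2.2, 0], "twist": [0, 0, -0.1], "hand": 0}, {"translation": [-12.8, -2.6, 0], "twist": [0, 0, -0.125], "hand": 0}])

```text
clock: 8.55
tool_pos: [0.5193, 0.1576, 0.0667]
orientation: [2.429, 1.992, 0.002]
contact_force: [0.7, 2.4, -1.2]
width: 0.0005
gripper_force: 1.0
```

>>> play_rows(increments=[{"translation": [-2.5, -0.6, 0], "twist": [0, 0, -0.025], "hand": 0}, {"translation": [-5.1, -1.2, 0], "twist": [0, 0, -0.05], "hand": 0}, {"translation": [-7.6, -1.7, 0], "twist": [0, 0, -0.075], "hand": 0}, {"translation": [-10.2, -2.2, 0], "twist": [0, 0, -0.1], "hand": 0}, {"translation": [-12.8, -2.6, 0], "twist": [0, 0, -0.125], "hand": 0}])

```text
clock: 8.97
tool_pos: [0.5142, 0.1456, 0.0667]
orientation: [2.3, 2.14, 0.002]
contact_force: [1.9, 2.3, -1.1]
width: 0.0003
gripper_force: 1.0
```

>>> play_rows(increments=[{"translation": [-2.5, -0.6, 0], "twist": [0, 0, -0.025], "hand": 0}, {"translation": [-5.1, -1.2, 0], "twist": [0, 0, -0.05], "hand": 0}, {"translation": [-7.6, -1.7, 0], "twist": [0, 0, -0.075], "hand": 0}, {"translation": [-10.2, -2.2, 0], "twist": [0, 0, -0.1], "hand": 0}, {"translation": [-12.8, -2.6, 0], "twist": [0, 0, -0.125], "hand": 0}])

```text
clock: 9.38
tool_pos: [0.5107, 0.133, 0.0667]
orientation: [2.162, 2.279, 0.002]
contact_force: [1.9, 2.0, -1.0]
width: 0.0006
gripper_force: 0.9
```

>>> play_rows(increments=[{"translation": [-2.5, -0.6, 0], "twist": [0, 0, -0.025], "hand": 0}, {"translation": [-5.1, -1.2, 0], "twist": [0, 0, -0.05], "hand": 0}, {"translation": [-7.6, -1.7, 0], "twist": [0, 0, -0.075], "hand": 0}, {"translation": [-10.2, -2.2, 0], "twist": [0, 0, -0.1], "hand": 0}, {"translation": [-12.8, -2.6, 0], "twist": [0, 0, -0.125], "hand": 0}])

```text
clock: 9.8
tool_pos: [0.5087, 0.1201, 0.0667]
orientation: [2.015, 2.409, 0.002]
contact_force: [1.1, 1.7, -1.1]
width: 0.0007
gripper_force: 0.9
```

>>> play_rows(increments=[{"translation": [-2.5, -0.6, 0], "twist": [0, 0, -0.025], "hand": 0}, {"translation": [-5.1, -1.2, 0], "twist": [0, 0, -0.05], "hand": 0}, {"translation": [-7.6, -1.7, 0], "twist": [0, 0, -0.075], "hand": 0}, {"translation": [-10.2, -2.2, 0], "twist": [0, 0, -0.1], "hand": 0}, {"translation": [-12.8, -2.6, 0], "twist": [0, 0, -0.125], "hand": 0}])

```text
clock: 10.22
tool_pos: [0.5084, 0.1071, 0.0667]
orientation: [1.861, 2.531, 0.002]
contact_force: [0.7, 3.2, 0.0]
width: 0.0005
gripper_force: 0.9
```

Run:
```python
from h import *
s=observe(); to(s['tool_pos']); f=grab_frame("wrist"); g=grab_frame("top")
M=R.from_rotvec(s['orientation']).as_matrix(); c=np.array([.612,.111,s['tool_pos'][2]]); print("C in tool",(M.T@(c-s['tool_pos'])*1000).round(1),s['joint_positions'].round(3))
ci=camera_info("top"); H,S,V=cv2.split(cv2.cvtColor(g,cv2.COLOR_RGB2HSV)); m=((H<8)|(H>172))&(S>120)&(V>100); m[:75]=0;m[200:]=0;m[:,:170]=0;m[:,330:]=0
ys,xs=np.nonzero(m); print(len(xs),xs.min() if len(xs) else 0); p=on(ci,(xs.min()+xs.max())/2,(ys.min()+ys.max())/2,.052); print(p,np.arctan2(*(p[:2]-[.612,.111])[::-1])%6.283)
cv2.imwrite("pics/w7.png",np.hstack([f[:,:400],cv2.resize(g[70:220,180:340],(410,384),interpolation=2)])[:,:,::-1])
im=cv2.imread("pics/w7.png"); cv2.imwrite("pics/w7.png",cv2.resize(im,(800,380)))
```

```text
tcp [0.5084 0.1071 0.0667] t 10.2167 F [0.7 3.2 0. ] w 0.0005 tool x [-0.298  0.955  0.   ] z [ 0.001  0.001 -1.   ]
delta mm [0. 0. 0.]
C in tool [-2.720e+01  1.001e+02  1.000e-01] [-2.100e-02  5.240e-01  1.627e+00  1.000e-03  9.900e-01 -3.240e-01]
0 0Traceback (most recent call last):
  File "<stdin>", line 5, in <module>
    return umr_minimum(a, axis, None, out, keepdims, initial, where)
ValueError: zero-size array to reduction operation minimum which has no identity
```

The arm hides the nest from the top camera, but the force (about 2 N, greased friction) shows the peg is being pushed. Continuing by feel.

>>> play_rows(increments=[{"translation": [-2.5, -0.6, 0], "twist": [0, 0, -0.025], "hand": 0}, {"translation": [-5.1, -1.2, 0], "twist": [0, 0, -0.05], "hand": 0}, {"translation": [-7.6, -1.7, 0], "twist": [0, 0, -0.075], "hand": 0}, {"translation": [-10.2, -2.2, 0], "twist": [0, 0, -0.1], "hand": 0}, {"translation": [-12.8, -2.6, 0], "twist": [0, 0, -0.125], "hand": 0}])

```text
clock: 10.73
tool_pos: [0.5094, 0.0942, 0.0666]
orientation: [1.701, 2.641, 0.001]
contact_force: [0.5, 2.2, 0.5]
width: 0.0008
gripper_force: 1.0
```

>>> play_rows(increments=[{"translation": [-2.5, -0.6, 0], "twist": [0, 0, -0.025], "hand": 0}, {"translation": [-5.1, -1.2, 0], "twist": [0, 0, -0.05], "hand": 0}, {"translation": [-7.6, -1.7, 0], "twist": [0, 0, -0.075], "hand": 0}, {"translation": [-10.2, -2.2, 0], "twist": [0, 0, -0.1], "hand": 0}, {"translation": [-12.8, -2.6, 0], "twist": [0, 0, -0.125], "hand": 0}])

```text
clock: 11.15
tool_pos: [0.5123, 0.0815, 0.0666]
orientation: [1.533, 2.742, 0.001]
contact_force: [-0.0, 2.0, 1.5]
width: 0.0006
gripper_force: 0.9
```

>>> play_rows(increments=[{"translation": [-2.5, -0.6, 0], "twist": [0, 0, -0.025], "hand": 0}, {"translation": [-5.1, -1.2, 0], "twist": [0, 0, -0.05], "hand": 0}, {"translation": [-7.6, -1.7, 0], "twist": [0, 0, -0.075], "hand": 0}])

```text
clock: 11.4
tool_pos: [0.5148, 0.0741, 0.0666]
orientation: [1.429, 2.797, 0.001]
contact_force: [-0.2, 1.6, 0.6]
width: 0.0004
gripper_force: 0.9
```

>>> play_rows(increments=[{"translation": [-2.5, -0.6, 0], "twist": [0, 0, -0.025], "hand": 0}, {"translation": [-5.1, -1.2, 0], "twist": [0, 0, -0.05], "hand": 0}, {"translation": [-7.6, -1.7, 0], "twist": [0, 0, -0.075], "hand": 0}])

```text
clock: 11.65
tool_pos: [0.5178, 0.0669, 0.0665]
orientation: [1.323, 2.849, 0.001]
contact_force: [-0.8, 2.5, 1.1]
width: 0.0005
gripper_force: 0.9
```

>>> play_rows(increments=[{"translation": [-2.5, -0.6, 0], "twist": [0, 0, -0.025], "hand": 0}, {"translation": [-5.1, -1.2, 0], "twist": [0, 0, -0.05], "hand": 0}, {"translation": [-7.6, -1.7, 0], "twist": [0, 0, -0.075], "hand": 0}])

```text
clock: 11.9
tool_pos: [0.5211, 0.0604, 0.0665]
orientation: [-1.216, -2.896, -0.001]
contact_force: [-2.6, 6.8, 3.7]
width: 0.0007
gripper_force: 2.8
```

>>> play_rows(increments=[{"translation": [-1.5, -0.4, 0], "twist": [0, 0, -0.015], "hand": 0}, {"translation": [-3.1, -0.7, 0], "twist": [0, 0, -0.03], "hand": 0}, {"translation": [-5.1, -1.2, 0], "twist": [0, 0, -0.05], "hand": 0}])

```text
clock: 12.15
tool_pos: [0.5235, 0.0562, 0.0665]
orientation: [-1.143, -2.925, -0.002]
contact_force: [-2.1, 5.6, 3.0]
width: 0.0003
gripper_force: 2.9
```

>>> play_rows(increments=[{"translation": [-1.5, -0.4, 0], "twist": [0, 0, -0.015], "hand": 0}, {"translation": [-3.1, -0.7, 0], "twist": [0, 0, -0.03], "hand": 0}, {"translation": [-5.1, -1.2, 0], "twist": [0, 0, -0.05], "hand": 0}])

```text
clock: 12.4
tool_pos: [0.5263, 0.0519, 0.0665]
orientation: [-1.069, -2.952, -0.002]
contact_force: [-2.1, 6.0, 3.5]
width: 0.0001
gripper_force: 3.0
```

>>> play_rows(increments=[{"translation": [-1.5, -0.4, 0], "twist": [0, 0, -0.015], "hand": 0}, {"translation": [-3.1, -0.7, 0], "twist": [0, 0, -0.03], "hand": 0}, {"translation": [-5.1, -1.2, 0], "twist": [0, 0, -0.05], "hand": 0}])

```text
clock: 12.65
tool_pos: [0.5291, 0.0479, 0.0665]
orientation: [-0.995, -2.977, -0.002]
contact_force: [-5.8, 8.7, 4.9]
width: -0.0001
gripper_force: 4.1
```

>>> play_rows(increments=[{"translation": [-1, -0.2, 0], "twist": [0, 0, -0.01], "hand": 0}, {"translation": [-2, -0.5, 0], "twist": [0, 0, -0.02], "hand": 0}, {"translation": [-3.1, -0.7, 0], "twist": [0, 0, -0.03], "hand": 0}])

```text
clock: 12.9
tool_pos: [0.531, 0.0456, 0.0665]
orientation: [-0.95, -2.991, -0.002]
contact_force: [-4.6, 7.5, 5.3]
width: 0.0005
gripper_force: 4.2
```

>>> play_rows(increments=[{"translation": [-1, -0.2, 0], "twist": [0, 0, -0.01], "hand": 0}, {"translation": [-2, -0.5, 0], "twist": [0, 0, -0.02], "hand": 0}, {"translation": [-3.1, -0.7, 0], "twist": [0, 0, -0.03], "hand": 0}])

```text
clock: 13.15
tool_pos: [0.5332, 0.043, 0.0665]
orientation: [-0.905, -3.005, -0.001]
contact_force: [-4.9, 5.0, 4.4]
width: 0.0004
gripper_force: 3.6
```

>>> play_rows(increments=[{"translation": [-1, -0.2, 0], "twist": [0, 0, -0.01], "hand": 0}, {"translation": [-2, -0.5, 0], "twist": [0, 0, -0.02], "hand": 0}, {"translation": [-3.1, -0.7, 0], "twist": [0, 0, -0.03], "hand": 0}])

```text
clock: 13.4
tool_pos: [0.5353, 0.0407, 0.0665]
orientation: [-0.86, -3.018, -0.001]
contact_force: [-5.6, 4.9, 5.7]
width: 0.0007
gripper_force: 3.7
```

>>> play_rows(increments=[{"translation": [-1, -0.2, 0], "twist": [0, 0, -0.01], "hand": 0}, {"translation": [-2, -0.5, 0], "twist": [0, 0, -0.02], "hand": 0}, {"translation": [-3.1, -0.7, 0], "twist": [0, 0, -0.03], "hand": 0}])

```text
clock: 13.65
tool_pos: [0.5374, 0.0384, 0.0665]
orientation: [-0.815, -3.031, -0.001]
contact_force: [-6.1, 4.7, 5.0]
width: 0.0007
gripper_force: 3.8
```

>>> play_rows(increments=[{"translation": [-1, -0.2, 0], "twist": [0, 0, -0.01], "hand": 0}, {"translation": [-2, -0.5, 0], "twist": [0, 0, -0.02], "hand": 0}, {"translation": [-2, -0.5, 0], "twist": [0, 0, -0.02], "hand": 0}])

```text
clock: 13.9
tool_pos: [0.539, 0.0367, 0.0665]
orientation: [-0.785, -3.039, -0.001]
contact_force: [-5.6, 3.4, 5.1]
width: 0.0002
gripper_force: 3.2
```

>>> play_rows(increments=[{"translation": [-1, -0.2, 0], "twist": [0, 0, -0.01], "hand": 0}, {"translation": [-2, -0.5, 0], "twist": [0, 0, -0.02], "hand": 0}, {"translation": [-2, -0.5, 0], "twist": [0, 0, -0.02], "hand": 0}])

```text
clock: 14.15
tool_pos: [0.5405, 0.0353, 0.0665]
orientation: [-0.754, -3.047, -0.001]
contact_force: [-5.2, 4.0, 5.1]
width: 0.0005
gripper_force: 3.4
```

>>> play_rows(increments=[{"translation": [-1, -0.2, 0], "twist": [0, 0, -0.01], "hand": 0}, {"translation": [-2, -0.5, 0], "twist": [0, 0, -0.02], "hand": 0}, {"translation": [-2, -0.5, 0], "twist": [0, 0, -0.02], "hand": 0}])

```text
clock: 14.4
tool_pos: [0.542, 0.0339, 0.0665]
orientation: [-0.724, -3.054, -0.001]
contact_force: [-6.9, 3.2, 4.8]
width: 0.0002
gripper_force: 3.5
```

>>> play_rows(increments=[{"translation": [-1, -0.2, 0], "twist": [0, 0, -0.01], "hand": 0}, {"translation": [-1.5, -0.4, 0], "twist": [0, 0, -0.015], "hand": 0}, {"translation": [-1.5, -0.4, 0], "twist": [0, 0, -0.015], "hand": 0}])

```text
clock: 14.65
tool_pos: [0.543, 0.033, 0.0665]
orientation: [-0.701, -3.059, -0.001]
contact_force: [-6.4, 2.9, 5.3]
width: 0.0006
gripper_force: 3.6
```

>>> play_rows(increments=[{"translation": [-1, -0.2, 0], "twist": [0, 0, -0.01], "hand": 0}, {"translation": [-1.5, -0.4, 0], "twist": [0, 0, -0.015], "hand": 0}, {"translation": [-1.5, -0.4, 0], "twist": [0, 0, -0.015], "hand": 0}])

```text
clock: 14.9
tool_pos: [0.5443, 0.0319, 0.0665]
orientation: [-0.678, -3.064, -0.001]
contact_force: [-5.4, 3.2, 5.3]
width: 0.0008
gripper_force: 3.5
```

>>> play_rows(increments=[{"translation": [-1, -0.2, 0], "twist": [0, 0, -0.01], "hand": 0}, {"translation": [-1.5, -0.4, 0], "twist": [0, 0, -0.015], "hand": 0}, {"translation": [-1.5, -0.4, 0], "twist": [0, 0, -0.015], "hand": 0}])

```text
clock: 15.15
tool_pos: [0.5454, 0.0309, 0.0665]
orientation: [-0.655, -3.069, -0.001]
contact_force: [-5.8, 2.5, 5.6]
width: 0.0004
gripper_force: 3.5
```

>>> play_rows(increments=[{"translation": [-1, -0.2, 0], "twist": [0, 0, -0.01], "hand": 0}, {"translation": [-1.5, -0.4, 0], "twist": [0, 0, -0.015], "hand": 0}, {"translation": [-1.5, -0.4, 0], "twist": [0, 0, -0.015], "hand": 0}])

```text
clock: 15.4
tool_pos: [0.5455, 0.0307, 0.0665]
orientation: [-0.631, -3.071, -0.002]
contact_force: [-10.5, 6.2, 9.4]
width: 0.0003
gripper_force: 6.4
```

Run:
```python
from h import *
s=observe(); M=R.from_rotvec(s['orientation']).as_matrix(); c=np.array([.612,.111,s['tool_pos'][2]]); print("C in tool",(M.T@(c-s['tool_pos'])*1000).round(1),(M.T@s['contact_force']).round(1),s['joint_positions'].round(2))
f=grab_frame("wrist"); cv2.imwrite("pics/w8.png",f[:,:,::-1])
g=grab_frame("top"); cv2.imwrite("pics/t8.png",cv2.resize(g[70:220,180:340],None,fx=3,fy=3)[:,:,::-1])
```

```text
C in tool [-29.4 100.   -0.2] [12.1  1.6 -9.3] [-0.16  0.56  1.55  0.    1.04 -1.33]
```

View pics/w8.png

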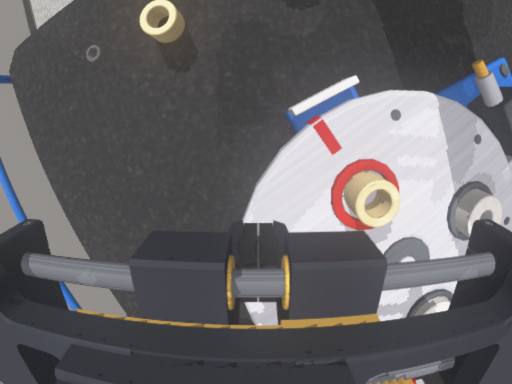

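Wrist view: the red line's rim end (315,120) lies in front of the white plate (290–358), and the bush is in the nest. The push jumped to 12 N with the tool stopped: the end stop. A small confirming push follows, then retreat.

>>> play_rows(increments=[{"translation": [-0.4, 0, 0], "twist": [0, 0, 0], "hand": 0}, {"translation": [-0.4, 0, 0], "twist": [0, 0, 0], "hand": 0}, {"translation": [-0.4, 0, 0], "twist": [0, 0, 0], "hand": 0}])

```text
clock: 15.75
tool_pos: [0.5455, 0.0307, 0.0665]
orientation: [-0.631, -3.071, -0.002]
contact_force: [-12.1, 7.4, 10.1]
width: 0.0005
gripper_force: 7.1
```

>>> play_rows(increments=[{"translation": [0.8, 0, 0], "twist": [0, 0, 0], "hand": 0}, {"translation": [1.6, 0, 0], "twist": [0, 0, 0], "hand": 0}, {"translation": [2.4, 0, 0], "twist": [0, 0, 0], "hand": 0}, {"translation": [3.2, 0, 0], "twist": [0, 0, 0], "hand": 0}, {"translation": [4, 0, 0], "twist": [0, 0, 0], "hand": 0}])

```text
clock: 16.17
tool_pos: [0.544, 0.0314, 0.0664]
orientation: [-0.633, -3.076, -0.001]
contact_force: [-1.6, 4.4, 1.8]
width: 0.0001
gripper_force: 1.9
```

>>> play_rows(increments=[{"translation": [1, 0, 0], "twist": [0, 0, 0], "hand": 0}, {"translation": [3, 0, 0], "twist": [0, 0, 0], "hand": 0}, {"translation": [5, 0, 0], "twist": [0, 0, 0], "hand": 0}, {"translation": [7, 0, 0], "twist": [0, 0, 0], "hand": 0}, {"translation": [7, 0, 0], "twist": [0, 0, 0], "hand": 0}])

```text
clock: 16.58
tool_pos: [0.5381, 0.0332, 0.0661]
orientation: [0.635, 3.077, -0.0]
contact_force: [-0.1, -1.2, 0.0]
width: 0.0
gripper_force: 0.0
```

>>> play_rows(increments=[{"translation": [0, 0, -15], "twist": [0, 0, 0], "hand": 0}, {"translation": [0, 0, -45], "twist": [0, 0, 0], "hand": 0}, {"translation": [0, 0, -80], "twist": [0, 0, 0], "hand": 0}, {"translation": [0, 0, -110], "twist": [0, 0, 0], "hand": 0}, {"translation": [0, 0, -110], "twist": [0, 0, 0], "hand": 0}])

```text
clock: 17.0
tool_pos: [0.5405, 0.0329, 0.1818]
orientation: [0.632, 3.067, 0.0]
contact_force: [-0.3, -0.1, 0.3]
width: 0.0003
gripper_force: 0.0
```

Run:
```python
from h import *
s=observe(); to(s['tool_pos']); ci=camera_info("wrist"); f=grab_frame("wrist")
H,S,V=cv2.split(cv2.cvtColor(f,cv2.COLOR_RGB2HSV)); m=((H<8)|(H>172))&(S>110)&(V>80)
n,l,st,c=cv2.connectedComponentsWithStats(m.astype(np.uint8))
for i in range(1,n):
    if st[i,4]>60: print(st[i],c[i].round(1),on(ci,*c[i],.05,True).round(4))
cv2.imwrite("pics/w9.png",f[:,:,::-1])
```

```text
tcp [0.5405 0.0329 0.1818] t 17.0 F [-0.3 -0.1  0.3] w 0.0003 tool x [-0.918  0.396 -0.01 ] z [ 0.01  -0.002 -1.   ]
delta mm [0. 0. 0.]
[294 119  15  19 123] [300.9 128. ] [0.51   0.0896 0.05  ]
[304 143  42  43 530] [321.4 161.5] [0.5476 0.0962 0.05  ]
```

View pics/w9.png

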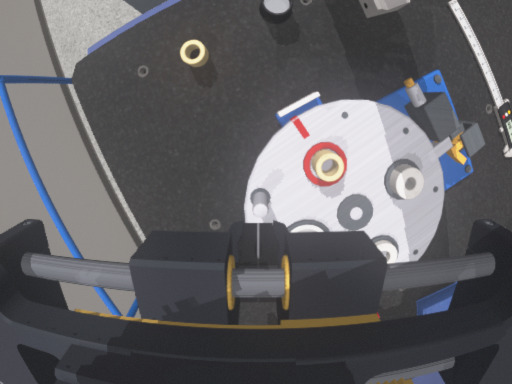

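Wrist view: with the arm clear, the table has stayed put. The red line's end (about (296,120)) faces the white plate (280–322), and the bush stands in the nest at (327,166). Letting 0.4 s pass, then handing in.

>>> play_rows(increments=[{"translation": [0, 0, 0], "twist": [0, 0, 0], "hand": 0}, {"translation": [0, 0, 0], "twist": [0, 0, 0], "hand": 0}, {"translation": [0, 0, 0], "twist": [0, 0, 0], "hand": 0}, {"translation": [0, 0, 0], "twist": [0, 0, 0], "hand": 0}, {"translation": [0, 0, 0], "twist": [0, 0, 0], "hand": 0}])

```text
clock: 17.47
tool_pos: [0.5381, 0.0333, 0.1753]
orientation: [-0.634, -3.075, 0.0]
contact_force: [0.0, -0.6, 0.3]
width: 0.0002
gripper_force: 0.0
```

```bash
python3 -c "
from h import *
print(bot.job_done())"
```

```text
the job is handed in; nothing more can be done
None
```

The bush stands upright in the red nest, the turntable stayed put at the white plate after I let go (red line about 11 mm off the plate's middle by camera), and the job is handed in at about 17.5 s; no verdict was returned.

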